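# Lean a suspension ball joint's stud to the angle marked on a pendulum gauge and hold it

## Robot

A 6-joint arm with a two-finger parallel gripper is mounted at the origin on a cart in front of the work surface, level with it; the furniture and walls round the work are solid. World frame = base frame: x ahead of the robot, y to its left, z up, the work surface at z = 0. Lengths are in m, angles in rad, forces in N, time in s.
With the tool pointing down it reaches from about 0.325 to 0.875 m from the base axis. Payload 4.4 kg.
Tool frame: the origin (TCP) lies midway between the tips of the shut fingers; the grasp point (between the pads) lies 19 mm behind it; z points along the fingers, y is the line along which they close (so a half turn about z gives the same grasp; the last joint's range is limited). The gripper opens to 85 mm and grips with 20 to 120 N. Pads are 22 mm wide; open, the fingers measure 114 mm over their backs; the gripper's body (76 mm by 85 mm) begins 54 mm behind the grasp point. The pads swing forward as they close: fully open they stand 13 mm farther back than shut.
Start: joints at [-1.409, 0.207, 1.542, -0, 1.393, -0.15], TCP at [0.177, -0.547, 0.202] pointing down, gripper open.
Joint ranges: [-2.73, 2.73], [-0.86, 2.22], [0.23, 2.46], [-1.11, 4.25], [0.08, 2.63], [-2.82, 2.82]. Speed limits (rad/s): [2.79, 2.79, 3.14, 3.14, 3.14, 3.14].

## Interface

Orientations are given as [roll, pitch, yaw] about the fixed x, y, z axes, in that order (R = Rz(yaw) Ry(pitch) Rx(roll)).
In Python, from rig import arm gives the robot as it stands.
- The arm moves only by the tool move_arm, never from a script. Its arguments are lists of equal length, an entry for each row: "claw": the opening, from -1 (shut) to 1 (fully open); "slide": the shift along the tool's x, y, z in mm, a list of three; "angular": the turn, a rotation vector about the tool's x, y, z in rad, a list of three. A call has 1 to 20 rows; each row is the pose to reach, as a shift and turn from the pose commanded when the call began, along the tool's axes at that moment; what a row does not reach only later rows make up. A row lasts 1/8 s, in which the tool goes at most 62.5 mm and 10.7 degrees, less where a joint would pass 70% of its speed; a pose out of reach is approached as far as the arm can. A call with a gripper value outside its range is refused whole. The fingers move at their own pace and stop on an object; "force" is the grip in N (left out, the last holds). Time passes only in rows, so rows that repeat a pose let the fingers close. It gives the time, the measured TCP pose, the force, the opening and the grip force at its end, in the units of the state.
- arm.get_state(): the state, without advancing time (a new reading comes with each control period).
- arm.capture(name): name is "side" or "top"; returns a dict with "color" (420x560x3 uint8, red, green, blue), "z_map" (420x560 float32, m along the optical axis (not along the pixel's ray), 0 where there is no reading), "intrinsics" (3x3 intrinsics, pixels), "cam_to_world" (4x4, takes a point from camera to world coordinates). Camera axes: x right, y down, z forward; pixel columns grow to the right and rows downward; lengths in m; the calibration is good to about 2 mm. A picture is of the moment at which its call begins.
- arm.close_job(): hands the job in; it is judged then, once.
The state is a dict: "time": time; "qpos": joint angles; "joint_vel": joint speeds; "effort": joint torques, N m; "position": TCP position; "eef_rot": TCP orientation; "force": force on the tool from outside, world axes, zero at the start; "wrist_torque": the same for the moment, N m; "grip_width": opening from 0.0 (shut) to 1.0 (fully open); "finger_force": force on a finger pad.
Only numpy, scipy, OpenCV 4.12 (cv2) and the standard library are available. Lean on these libraries where they do the work, as an engineer would, in place of code of your own. Each camera call takes 0.05 s, during which the arm holds its last target. There are 200 camera calls.

## Task

First turn the black-handled turnbutton a quarter turn so that it lies across the flange of the suspension ball joint in the bench fixture and locks it down. Then take the pendulum angle gauge by its top grip, with its dial squarely facing the fixture's front edge seat its cup fully home on the ball joint's stud, and rock it over towards the fixed lip, away from the turnbutton, until its swinging needle settles on the small black marker tab at the dial's rim. Finish holding the gauge still there, gripped and seated on the leaning stud, so that the joint's boot band can be fitted at this angle; leave the grease tin, the tape roll and the battery clip where they are.

Things in the scene. Friction and masses are not known exactly. Their poses are not given: they have to be found in the camera images.
- fixture: Fixed steel base plate 110 (x) x 206 (y) x 12 mm on 6 mm rubber feet. Origin at its underside under the ball joint's centre. Its -x edge is the front, roughly facing the robot; its +y end carries the turnbutton (pivot at y +80), its -y end the fixed lip (y -46 to -76, top at z 28.5). The ball joint's flange lies between two low rails.
- turnbutton (a joint): Turnbutton: steel wing 20 mm wide, reaching 42 mm from an upright pivot, passing 1.5 mm over the flange. Angle in rad, counter-clockwise from above: 0 = wing points to the fixture's -x (open, beside the flange), 1.57 = to the fixture's -y, across the flange (locked; stop at 1.62). Stays where it is left; 0.05 N m turns it.
- turnbutton_bar (a point): Centre of the top of the turnbutton's black finger bar, on the pivot axis, 59.5 mm over the bench. The bar is 40 mm long (along this frame's x), 10 mm thick and stands 25 mm above the wing. This frame turns with the turnbutton: the wing points along its -x.
- ball_joint: Loose bolt-in suspension ball joint, 0.6 kg, lying in the fixture: dark steel flange 76 (x) x 110 (y) x 8 mm, on it a round housing 54 mm across up to z 25 and a rubber boot (46 mm across, to z 33, then tapering round the stud's foot). Origin under the flange's centre, 18 mm over the bench; axes as the fixture's.
- ball_centre (a point): Centre of the ball that the stud swivels about, 22 mm over the flange's underside, 40 mm over the bench. Axes as the fixture's.
- stud_tip (a point): Tip of the bare steel stud, 53 mm from the ball centre; frame fixed to the stud, z along it outwards. The stud tapers from 18 mm diameter (26 mm from the ball centre) to 12 mm (at 50 mm), end rounded. It starts leaning up to 6 degrees any way and can lean 25; friction (0.1 N m) and the boot (1.2 N m/rad towards upright) resist.
- stud (a joint): Lean of the stud sideways in the fixture, rad, about the fixture's x axis: positive = tip towards the fixture's -y (the fixed lip), negative = towards the turnbutton.
- gauge: Loose pendulum angle gauge, about 0.35 kg, 160 mm tall, standing on the bench. Origin under the centre of its foot plate (46 (x) x 64 (y) x 6 mm). Above the foot a cup boss, then a round dial case 88 mm across, 26 mm thick, centred at z 79; the dial faces the gauge's own -x. On top a black grip.
- gauge_seat (a point): Floor of the cup under the gauge, on its axis, 33 mm above the foot's underside; rests on the stud's tip when fully home. The cup opens downward: hole of 27 mm diameter in the foot plate, then bore tapering from about 19.6 mm to 13 mm at the floor.
- gauge_grip (a point): Centre of the gauge's grip, 143 mm above the foot's underside. The grip is 30 mm wide along the gauge's y (the faces to pinch), 26 mm along x, 34 mm tall (z 126 to 160).
- needle (a joint): Angle of the gauge's black needle, rad. It has a bob below its pivot and hangs free, so its tip points straight up once it has stopped swinging (about 1 s). 0 = at the dial's middle tick; positive = towards the gauge's +y: the value is the lean of the gauge's top towards its own -y.
- marker (a joint): Angle of the marker tab on the dial, same zero and sense as the needle: where the needle has to settle. The tab, a small black clip 3.4 mm wide on the dial's rim, reaching in from the rim to 31 mm from the needle's pivot, keeps its place on the dial.
- needle_tip (a point): Tip of the needle, 34 mm from its pivot; frame fixed to the needle, z along it.
- marker_tab (a point): Inner part of the marker tab, 37 mm from the needle's pivot; frame fixed to the tab, z pointing outward from the pivot.
- grease_tin: Bystander: round red-lidded tin, 67 mm diameter, 26 mm high; origin under its centre. Not to be moved.
- tape_roll: Bystander: roll of black tape lying flat, 62 mm diameter, 19 mm high; origin under its centre. Not to be moved.
- battery_clip_1: Bystander: black-handled battery clip lying flat, 111 x 50 mm, 16 mm high; origin under its centre. Not to be moved.

How it is judged:
On the way, in this order (a step that is already met when the one before it is completed fails the run):
1. the turnbutton lies across the ball joint's flange (value of joint turnbutton above 1.35 rad), for 0.2 s.
2. the held gauge is seated fully home on the stud (distance between gauge_seat and stud_tip below 0.005 m and angle between the z axis of gauge and the z axis of stud_tip, either way round below 0.13 rad and contact force between gauge and the fingers above 1 N), for 0.2 s.
At the end, for the whole second after the job is handed in: Turnbutton over 1.35 rad; gauge gripped, still, home on the stud (5 mm, 7 deg; over 0.5 N), touching no fixture, dial square to the front within 11 deg; stud tip 3 mm or more towards the lip; needle at rest within 0.05 rad of the marker; ball joint in its nest (8 mm, 5 deg) (value of joint turnbutton above 1.35 rad and distance between gauge_seat and stud_tip below 0.005 m and angle between the z axis of gauge and the z axis of stud_tip, either way round below 0.13 rad and angle between the z axis of needle_tip and the z axis of marker_tab, either way round below 0.05 rad and velocity of joint needle between -0.2 and 0.2 rad/s and angle between the x axis of gauge and the x axis of fixture, either way round below 0.2 rad and y of stud_tip in the frame of fixture below -0.003 m and contact force between gauge and the fingers above 3 N and contact force between gauge and ball_joint above 0.5 N and contact force between gauge and fixture below 0.1 N and linear speed of gauge below 0.01 m/s and angle between ball_joint's own z axis and vertical below 0.08 rad and horizontal distance between ball_joint and fixture below 0.008 m); the arm keeps its last pose, push and grip.
It fails at once if the grease tin is pushed more than 30 mm from its place (distance of grease_tin from where it was at the start of the episode above 0.03 m).
It fails at once if the tape roll is pushed more than 30 mm from its place (distance of tape_roll from where it was at the start of the episode above 0.03 m).
It fails at once if the battery clip is pushed more than 30 mm from its place (distance of battery_clip_1 from where it was at the start of the episode above 0.03 m).
It also fails if it takes over 54 s, if anything falls off the work surface, if the arm or the gripper's body presses on something with over 40 N, if the wrist force passes 120 N, or if a joint passes its speed limit or range.

## Working session

There is one attempt and no reset: what is moved stays moved. The work goes in short steps, Python scripts to look and compute and a tool call to move; the robot and the scene stay as the last step left them, time stands still between calls to the robot, and variables do not carry over. Pictures are saved under pics/ and viewed, at most 10 in all, crops included, and the job is handed in when it is done.

Besides the shell and the picture viewer there is one more tool, called after "Request:" as name(argument=value, ...) on one line, values as JSON. move_arm: Moves the arm, as the interface text tells. Its arguments: {"type":"object","properties":{"claw":{"type":"array"},"slide":{"type":"array"},"angular":{"type":"array"},"force":{"type":"number"}},"required":["claw","slide","angular"]}

```bash
ls; mkdir -p pics; cat > h.py <<'E'
import numpy as np, cv2
from rig import arm
from scipy.spatial.transform import Rotation as R
def cap(n,save=None):
    c=arm.capture(n)
    if save: cv2.imwrite('pics/%s.png'%save,c['color'][:,:,::-1])
    K=np.array(c['intrinsics']);T=np.array(c['cam_to_world']);z=c['z_map']
    v,u=np.mgrid[:z.shape[0],:z.shape[1]]
    P=np.stack([(u-K[0,2])/K[0,0]*z,(v-K[1,2])/K[1,1]*z,z],-1)
    W=P@T[:3,:3].T+T[:3,3]; W[z==0]=np.nan
    return c['color'],W,K,T
E
python3 - <<'E'
from h import *
for n in('top','side'):
    c,W,K,T=cap(n,n+'1'); np.savez('pics/%s1.npz'%n,c=c,W=W,K=K,T=T); print(K[0],T.round(3).tolist())
print(arm.get_state())
E
```

```text
pics
[381.12998752   0.         283.93011558] [[-0.008, -0.995, 0.102, 0.455], [-1.0, 0.011, 0.022, -0.197], [-0.023, -0.102, -0.995, 1.023], [0.0, 0.0, 0.0, 1.0]]
[454.57444634   0.         281.65527114] [[-0.999, 0.033, -0.034, 0.581], [0.046, 0.483, -0.874, 0.636], [-0.013, -0.875, -0.484, 0.544], [0.0, 0.0, 0.0, 1.0]]
{'time': 0.1, 'qpos': array([-1.40846407e+00,  2.07370761e-01,  1.54282916e+00, -9.30243003e-06,
        1.39351098e+00, -1.50472343e-01]), 'joint_vel': array([-0.00097372, -0.00312336, -0.00408818, -0.00023751, -0.00041095,
       -0.00074779]), 'effort': array([-5.69930453e-04, -3.84093118e+01, -2.92548072e+01, -3.38252767e-04,
        4.88097474e-03,  3.13046075e-05]), 'position': array([ 0.17682153, -0.5463426 ,  0.20101295]), 'eef_rot': array([-3.13949697e+00, -3.08485969e-04,  3.12805925e-01]), 'force': array([-0.87343621,  0.1527786 ,  0.41379091]), 'wrist_torque': array([-0.0033297 ,  0.01399272,  0.02695783]), 'finger_force': 0.0, 'grip_width': 1.004386055269969}
```

View pics/top1.png

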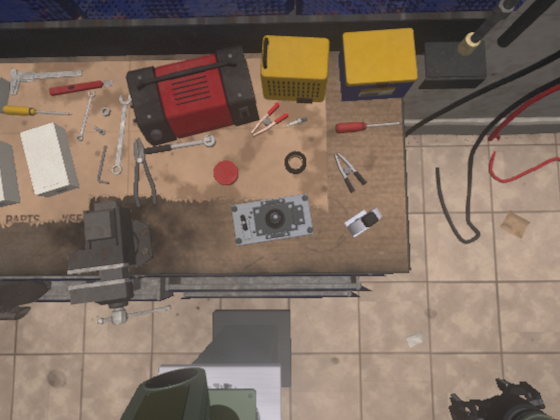

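View pics/side1.png

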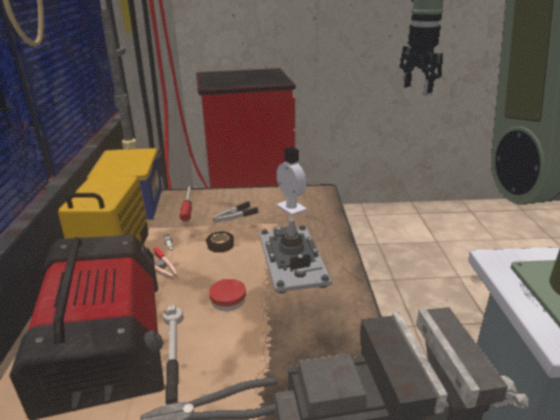

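```bash
python3 - <<'E'
import numpy as np,cv2
t=np.load('pics/top1.npz');s=np.load('pics/side1.npz')
a=cv2.resize(t['c'][185:250,225:390,::-1],None,fx=4.8,fy=4.8,interpolation=2)[:312]
b=cv2.resize(s['c'][145:295,255:335,::-1],None,fx=3.6,fy=3.6,interpolation=2)
cv2.imwrite('pics/a.png',a);cv2.imwrite('pics/b.png',b)
W=t['W'];c=t['c'].astype(int)
for n,(u,v) in dict(fix=(272,219),hole1=(236,241),c2=(238,201),c3=(307,200),c4=(312,238),grip=(371,218),tape=(295,162),tin=(226,173)).items(): print(n,W[v,u].round(4))
# fixture extents: points with z .012-.025
m=(W[...,2]>.011)&(W[...,2]<.075);m[:185]=0;m[255:]=0;m[:,:225]=0;m[:,325:]=0
p=W[m][:,:2].astype(np.float32);print(cv2.minAreaRect(p))
m=(W[...,2]>.014)&(W[...,2]<.022);m[:185]=0;m[255:]=0;m[:,:225]=0;m[:,325:]=0
p=W[m][:,:2].astype(np.float32);print(cv2.minAreaRect(p))
# gauge
for nm,D,sl in(('top',t,np.s_[200:245,340:390]),('side',s,np.s_[145:215,270:310])):
  w=D['W'][sl].reshape(-1,3);col=D['c'][sl].reshape(-1,3)
  for lo,hi in((.003,.012),(.05,.11),(.126,.154),(.154,.17)):
    m=(w[:,2]>lo)&(w[:,2]<hi);q=w[m]
    if len(q)>4: print(nm,lo,len(q),q.mean(0).round(4),cv2.minAreaRect(q[:,:2].astype(np.float32)))
# side dial plane
w=s['W'][np.s_[160:197,275:308]].reshape(-1,3);q=w[(w[:,2]>.045)&(w[:,2]<.115)]
q0=np.median(q,0);q=q[np.linalg.norm(q-q0,axis=1)<.06]
print(q.mean(0),np.linalg.svd(q-q.mean(0),full_matrices=False)[1:])
E
```

```text
fix [ 0.5282 -0.1461  0.0656]
hole1 [ 0.4745 -0.0494  0.0254]
c2 [ 0.5835 -0.0502 -0.0031]
c3 [ 0.5818 -0.2369  0.0155]
c4 [ 0.4812 -0.2494 -0.0007]
grip [ 0.521  -0.375   0.1603]
tape [ 0.6862 -0.2062  0.0107]
tin [ 0.6551 -0.0222  0.0274]
((0.5379530191421509, -0.16656376421451569), (0.11943906545639038, 0.2617877125740051), 11.340676307678223)
((0.5327735543251038, -0.14145468175411224), (0.10990722477436066, 0.20608225464820862), 8.240509986877441)
top 0.003 170 [ 0.5265 -0.3745  0.0058] ((0.5240829586982727, -0.3887177109718323), (0.12842096388339996, 0.11498647928237915), 89.41292572021484)
top 0.05 129 [ 0.514  -0.3593  0.0955] ((0.5203354954719543, -0.3718753159046173), (0.02705855667591095, 0.08614195138216019), 33.05738067626953)
top 0.126 24 [ 0.5149 -0.361   0.1432] ((0.5188585519790649, -0.36145588755607605), (0.013389444909989834, 0.02995583973824978), 87.63082122802734)
top 0.154 155 [ 0.52   -0.3722  0.1598] ((0.5202409029006958, -0.3730592727661133), (0.026218228042125702, 0.0300853680819273), 32.854888916015625)
side 0.003 172 [ 0.5188 -0.3608  0.0053] ((0.5192026495933533, -0.3691359758377075), (0.04615224525332451, 0.06831877678632736), 34.681190490722656)
side 0.05 635 [ 0.5188 -0.3554  0.0817] ((0.5201372504234314, -0.3681049048900604), (0.028056371957063675, 0.08912330120801926), 36.358726501464844)
side 0.126 161 [ 0.5186 -0.3604  0.1408] ((0.5190459489822388, -0.3610859215259552), (0.024395238608121872, 0.0336906760931015), 83.39398193359375)
side 0.154 63 [ 0.5196 -0.3662  0.1576] ((0.5193035006523132, -0.36760565638542175), (0.02446717955172062, 0.0271377544850111), 40.07776641845703)
[ 0.51845582 -0.35527524  0.08253777] (array([0.68312776, 0.51594279, 0.16866291]), array([[ 0.67638233, -0.72201971, -0.14558323],
       [-0.06483783,  0.13852147, -0.98823472],
       [-0.73369135, -0.6778638 , -0.04687929]]))
```

View pics/a.png

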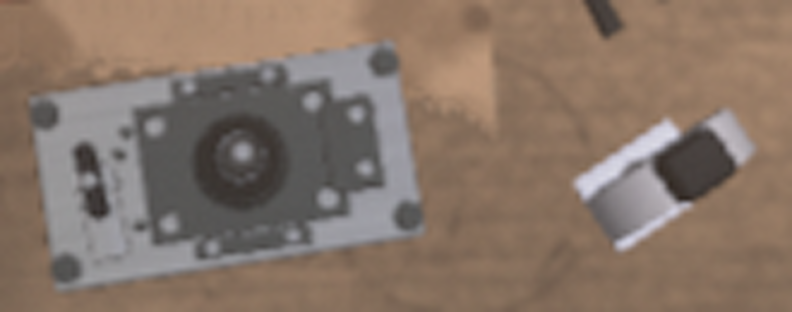

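View pics/b.png

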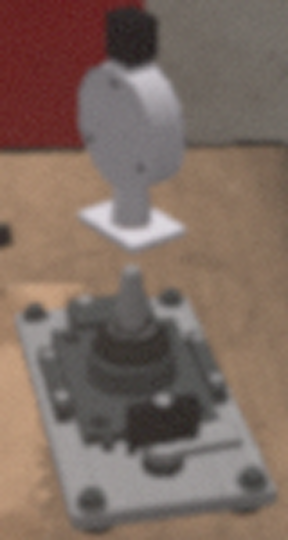

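```bash
cat > m.py <<'E'
import numpy as np,cv2
t=np.load('pics/top1.npz');s=np.load('pics/side1.npz')
W=t['W'];c0=np.array([.5328,-.1415]);a=np.radians(8.24)
Rf=np.array([[np.cos(a),-np.sin(a)],[np.sin(a),np.cos(a)]])
def loc(w): return (w[:,:2]-c0)@Rf
for nm,D in(('top',t),('side',s)):
  w=D['W'].reshape(-1,3);w=w[~np.isnan(w[:,0])];l=loc(w)
  ins=(abs(l[:,0])<.07)&(abs(l[:,1])<.12)
  w=w[ins];l=l[ins]
  for lab,m in dict(bar=(w[:,2]>.053)&(w[:,2]<.066)&(l[:,1]>.045),flange=(w[:,2]>.023)&(w[:,2]<.029)&(l[:,1]>-.045)&(abs(l[:,0])<.05),housing=(w[:,2]>.040)&(w[:,2]<.048)&(l[:,1]<.04)&(l[:,1]>-.045),boot=(w[:,2]>.048)&(w[:,2]<.056)&(l[:,1]<.04),stud=(w[:,2]>.075)&(w[:,2]<.1)&(l[:,1]<.04),tip=(w[:,2]>.088)&(w[:,2]<.1)&(l[:,1]<.04)).items():
    if m.sum()>3:
      r=cv2.minAreaRect(l[m].astype(np.float32)*1000);print(nm,lab,m.sum(),(l[m].mean(0)*1000).round(1),np.round(r[0],1),np.round(r[1],1),round(r[2],1),'world',w[m].mean(0).round(4))
def world(x,y): return c0+Rf@np.array([x,y])
print(world(0,.08))
E
python3 m.py
```

```text
top bar 61 [-1.4 70.5] [-0.7 71. ] [37.9 10. ] 7.2 world [ 0.5213 -0.0719  0.0597]
top flange 679 [0.1 7.6] [-0.6 27.6] [ 99.  145.2] 0.7 world [ 0.5318 -0.1339  0.0264]
top housing 41 [ -5.1 -10.8] [-0.4 -8.6] [46.8 44. ] 83.2 world [ 0.5293 -0.153   0.0436]
top boot 149 [-0.1 -8.5] [ 0.5 -9.1] [41.1 41.3] 81.3 world [ 0.5339 -0.1499  0.0518]
top stud 29 [ -1.6 -11.9] [ -1.5 -11.7] [12.7 12.1] 81.6 world [ 0.5329 -0.1535  0.089 ]
top tip 19 [ -1.5 -11.8] [ -1.  -10.9] [9.9 9.8] 81.7 world [ 0.533  -0.1534  0.0925]
side bar 97 [-0.8 75.3] [-1.1 73.8] [39.9 11.2] 4.9 world [ 0.5212 -0.0671  0.0571]
side flange 650 [ 2.9 16.7] [-1.  29.4] [ 98.6 147.4] 0.6 world [ 0.5333 -0.1246  0.0257]
side housing 99 [2.6 8.5] [1.4 3.9] [28.3 45.1] 75.3 world [ 0.5342 -0.1327  0.0437]
side boot 135 [-0.1  1.7] [-0.7 -2.2] [34.1 41.1] 81.8 world [ 0.5324 -0.1399  0.0511]
side stud 60 [-1.1 -5.8] [-1.4 -6.8] [12.4 12.1] 77.8 world [ 0.5325 -0.1474  0.0841]
side tip 17 [-1.1 -7.3] [-0.5 -7.9] [ 7.2 10.3] 48.0 world [ 0.5328 -0.1489  0.0908]
[ 0.52133441 -0.06232589]
```

```bash
cat >> h.py <<'E'
def rel(p,rpy,cur=None):
    "target TCP pose -> slide mm, angular from given (pos,rpy) or the current state"
    if cur is None:
        s=arm.get_state();cur=(s['position'],s['eef_rot'])
    R0=R.from_euler('xyz',cur[1]);R1=R.from_euler('xyz',rpy) if not isinstance(rpy,R) else rpy
    return (R0.inv().apply(np.array(p)-cur[0])*1000).round(1).tolist(),(R0.inv()*R1).as_rotvec().round(4).tolist()
E
python3 - <<'E'
from h import *
print(rel([.522,-.0713,.12],[np.pi,0,.25])); print(rel([.522,-.0713,.039],[np.pi,0,.25]))
E
```

```text
([474.6, -345.6, 81.9], [-0.0021, -0.0002, 0.0628])
([474.6, -345.4, 162.9], [-0.0021, -0.0002, 0.0628])
```

Request:
move_arm(claw=[0,-0.2,-0.2,-0.2,-0.2,-0.2,-0.2,-0.2,-0.2,-0.2,-0.2,-0.2,-0.2,-0.2,-0.2,-0.2], slide=[[60,-44,0],[120,-88,0],[180,-132,0],[240,-175,0],[300,-218,0],[355,-259,0],[400,-292,20],[440,-321,40],[475,-346,60],[475,-346,82],[475,-346,82],[475,-346,110],[475,-346,140],[475,-346,162],[475,-346,162],[475,-346,162]], angular=[[0,0,0.06],[0,0,0.06],[0,0,0.06],[0,0,0.06],[0,0,0.06],[0,0,0.06],[0,0,0.06],[0,0,0.06],[0,0,0.06],[0,0,0.06],[0,0,0.06],[0,0,0.06],[0,0,0.06],[0,0,0.06],[0,0,0.06],[0,0,0.06]], force=40)

```text
time: 2.1
position: [0.5233, -0.0727, 0.0415]
eef_rot: [3.14, -0.002, 0.252]
force: [0.4, 0.3, 0.2]
grip_width: 0.4
finger_force: 0.0
```

Request:
move_arm(claw=[-0.6,-1,-1,-1,-1,-1,-1,-1,-1,-1,-1,-1,-1,-1,-1,-1], slide=[[-1,-1.5,1],[-1,-1.5,1],[-1,-1.5,1],[-1,-1.5,1],[-1,-1.5,1],[-1,-1.5,1],[-1,-1.5,1],[-1,-1.5,1],[-1,-1.5,1],[-1,-1.5,1],[-1,-1.5,1],[-1,-1.5,1],[-1,-1.5,1],[-1,-1.5,1],[-1,-1.5,1],[-1,-1.5,1]], angular=[[0,0,0],[0,0,0],[0,0,0],[0,0,0],[0,0,-0.15],[0,0,-0.3],[0,0,-0.45],[0,0,-0.6],[0,0,-0.75],[0,0,-0.9],[0,0,-1.05],[0,0,-1.2],[0,0,-1.35],[0,0,-1.45],[0,0,-1.45],[0,0,-1.45]])

```text
time: 4.1
position: [0.5211, -0.0705, 0.0391]
eef_rot: [-3.142, -0.0, 1.702]
force: [-0.7, 0.3, 0.2]
grip_width: 0.004
finger_force: 0.0
```

```bash
python3 - <<'E'
from h import *
c,W,K,T=cap('top'); cv2.imwrite('pics/c.png',cv2.resize(c[180:255,220:330,::-1],None,fx=5,fy=5,interpolation=2))
print(rel([.5195,-.372,.19],[np.pi,0,.57],(arm.get_state()['position'],arm.get_state()['eef_rot'])))
E
```

```text
([-298.7, -40.9, -150.9], [-0.0, -0.0, 1.1317])
```

View pics/c.png

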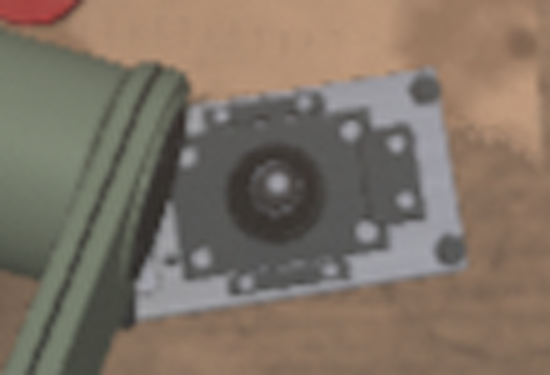

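```bash
python3 - <<'E'
from h import *
c,W,K,T=cap('side'); cv2.imwrite('pics/d.png',cv2.resize(c[195:295,245:345,::-1],None,fx=5.5,fy=5.5,interpolation=2))
print(arm.get_state())
E
```

```text
{'time': 4.2, 'qpos': array([-2.99195332e-01,  3.00356250e-01,  1.79863155e+00,  1.89661438e-06,
        1.04263332e+00, -4.30366656e-01]), 'joint_vel': array([-0.00208986,  0.0007678 ,  0.00085956,  0.00160701, -0.00061989,
       -0.00427977]), 'effort': array([-6.83035410e-05, -3.67284894e+01, -2.35980946e+01, -3.41488176e-04,
        1.14406354e-03,  7.16485913e-03]), 'position': array([ 0.52106148, -0.07051576,  0.03906966]), 'eef_rot': array([-3.14156746e+00, -1.33686658e-05,  1.70196669e+00]), 'force': array([-1.19923908,  0.37256717, -0.26992345]), 'wrist_torque': array([0.02759586, 0.04018263, 0.01371996]), 'finger_force': 0.0, 'grip_width': -0.0015513758753662199}
```

View pics/d.png

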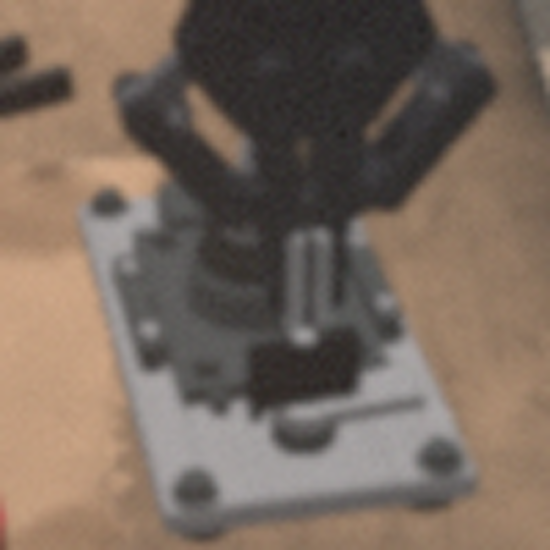

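```bash
python3 - <<'E'
from h import *
c,W,K,T=cap('side')
def pr(p,K,T):
    q=np.linalg.inv(T)@np.r_[p,1];q=K@q[:3];return (q[:2]/q[2]).round(1)
s=arm.get_state();print('tcp px',pr(s['position'],K,T),'bar',pr([.5219,-.0713,.0595],K,T))
for v in range(234,275,2): print(v,[W[v,u].round(3).tolist() for u in (295,300,304)])
np.savez('pics/d.npz',c=c,W=W)
E
```

```text
tcp px [299.6 264.3] bar [299.2 255.2]
234 [[0.531, -0.058, 0.115], [0.521, -0.073, 0.105], [0.514, -0.061, 0.112]]
236 [[0.531, -0.057, 0.111], [0.521, -0.064, 0.107], [0.515, -0.057, 0.11]]
238 [[0.531, -0.055, 0.108], [0.521, -0.061, 0.104], [0.514, -0.061, 0.104]]
240 [[0.531, -0.062, 0.099], [0.522, -0.06, 0.101], [0.514, -0.059, 0.101]]
242 [[0.531, -0.062, 0.095], [0.522, -0.061, 0.096], [0.514, -0.059, 0.097]]
244 [[0.531, -0.06, 0.092], [0.522, -0.058, 0.093], [0.514, -0.06, 0.092]]
246 [[0.53, -0.064, 0.085], [0.522, -0.059, 0.088], [0.514, -0.063, 0.086]]
248 [[0.531, -0.062, 0.082], [0.521, -0.06, 0.083], [0.514, -0.062, 0.081]]
250 [[0.531, -0.061, 0.078], [0.521, -0.061, 0.078], [0.514, -0.06, 0.079]]
252 [[0.526, -0.127, 0.029], [0.522, -0.058, 0.076], [0.514, -0.06, 0.074]]
254 [[0.526, -0.125, 0.026], [0.521, -0.059, 0.07], [0.508, -0.125, 0.025]]
256 [[0.526, -0.118, 0.026], [0.52, -0.07, 0.058], [0.513, -0.071, 0.057]]
258 [[0.53, -0.066, 0.057], [0.521, -0.067, 0.056], [0.513, -0.068, 0.055]]
260 [[0.531, -0.061, 0.056], [0.521, -0.066, 0.052], [0.513, -0.068, 0.051]]
262 [[0.531, -0.061, 0.051], [0.521, -0.066, 0.048], [0.513, -0.066, 0.047]]
264 [[0.531, -0.06, 0.048], [0.521, -0.065, 0.044], [0.513, -0.066, 0.043]]
266 [[0.53, -0.063, 0.041], [0.521, -0.065, 0.039], [0.513, -0.067, 0.038]]
268 [[0.53, -0.063, 0.036], [0.521, -0.063, 0.036], [0.513, -0.065, 0.034]]
270 [[0.53, -0.062, 0.033], [0.521, -0.061, 0.032], [0.513, -0.061, 0.032]]
272 [[0.53, -0.064, 0.027], [0.521, -0.056, 0.032], [0.514, -0.059, 0.029]]
274 [[0.53, -0.061, 0.024], [0.521, -0.058, 0.025], [0.513, -0.061, 0.023]]
```

```bash
python3 - <<'E'
import numpy as np
W=np.load('pics/side1.npz')['W'][40:110,390:450].reshape(-1,3)
q=W[(abs(W[:,0]-.177)<.1)&(abs(W[:,1]+.546)<.1)]
print(len(q),np.sort(q[:,2])[:25].round(3)); b=q[q[:,2]<q[:,2].min()+.012];print(b.mean(0),b.min(0),b.max(0))
E
```

```text
1552 [0.241 0.241 0.242 0.242 0.242 0.243 0.243 0.243 0.243 0.243 0.244 0.244
 0.244 0.244 0.244 0.244 0.244 0.245 0.245 0.245 0.245 0.245 0.245 0.245
 0.245]
[ 0.17894949 -0.54260349  0.24755396] [ 0.15329919 -0.59222054  0.2411983 ] [ 0.20276798 -0.48814435  0.25306591]
```

Request:
move_arm(claw=[-0.2,-0.2,-0.2,-0.2,-0.2,-0.2,-0.2,-0.2,-0.2,-0.2,-0.2,-0.2,-0.2,-0.2,-0.2,-0.6,-1,-1,-1,-1], slide=[[0.5,0,-5],[0.5,0,-5],[0.5,0,-5],[0.5,0,-5],[0.5,0,-5],[0.5,0,-5],[0.5,0,-5],[0.5,0,-5],[0.5,0,-5],[0.5,0,-5],[0.5,0,8],[0.5,0,18],[0.5,0,26],[0.5,0,26],[0.5,0,26],[0.5,0,26],[0.5,0,26],[0.5,0,26],[0.5,0,26],[0.5,0,26]], angular=[[0,0,0.15],[0,0,0.3],[0,0,0.45],[0,0,0.6],[0,0,0.75],[0,0,0.9],[0,0,1.05],[0,0,1.2],[0,0,1.35],[0,0,1.45],[0,0,1.45],[0,0,1.45],[0,0,1.45],[0,0,1.45],[0,0,1.45],[0,0,1.45],[0,0,1.45],[0,0,1.45],[0,0,1.45],[0,0,1.45]])

```text
time: 6.75
position: [0.5213, -0.0699, 0.0136]
eef_rot: [-3.142, -0.001, 0.253]
force: [-0.5, 2.3, 5.0]
grip_width: 0.1
finger_force: 40.9
```

Gripped the bar (about 10 mm). Turn it.

Request:
move_arm(claw=[-1,-1,-1,-1,-1,-1,-1,-1,-1,-1,-1,-1,-1], slide=[[0,0,0],[0,0,0],[0,0,0],[0,0,0],[0,0,0],[0,0,0],[0,0,0],[0,0,0],[0,0,0],[0,0,0],[0,0,0],[0,0,0],[0,0,0]], angular=[[0,0,-0.15],[0,0,-0.3],[0,0,-0.45],[0,0,-0.6],[0,0,-0.75],[0,0,-0.9],[0,0,-1.05],[0,0,-1.2],[0,0,-1.35],[0,0,-1.43],[0,0,-1.46],[0,0,-1.46],[0,0,-1.46]])

```text
time: 8.38
position: [0.5205, -0.0693, 0.0136]
eef_rot: [-3.141, -0.001, 1.713]
force: [-2.8, 3.0, 7.1]
grip_width: 0.107
finger_force: 41.2
```

Request:
move_arm(claw=[-0.5,-0.3,-0.2,-0.2,-0.2,-0.2,-0.2,0.3,1,1], slide=[[0,0,0],[0,0,0],[0,0,-10],[0,0,-60],[0,0,-120],[0,0,-160],[-60,-8,-160],[-120,-16,-160],[-180,-24,-160],[-180,-24,-160]], angular=[[0,0,0],[0,0,0],[0,0,0],[0,0,0],[0,0,0],[0,0,0.15],[0,0,0.3],[0,0,0.45],[0,0,0.6],[0,0,0.7]])

```text
time: 9.62
position: [0.5225, -0.2566, 0.1739]
eef_rot: [3.139, 0.001, 1.004]
force: [-0.6, 1.1, 0.1]
grip_width: 0.992
finger_force: 0.0
```

```bash
python3 - <<'E'
from h import *
c,W,K,T=cap('side'); np.savez('pics/side1.npz',c=c,W=W,K=K,T=T)
c,W,K,T=cap('top');np.savez('pics/top1.npz',c=c,W=W,K=K,T=T)
exec(open('m.py').read())
print(rel([.5197,-.3725,.195-.028],[np.pi,0,.573])); print(arm.get_state()['position'])
E
```

```text
top bar 59 [-0.5 71. ] [-0.  71.7] [39.3  9.9] 89.6 world [ 0.5222 -0.0713  0.0598]
top flange 356 [ 3.6 13.9] [ 0.1 27.9] [145.7  99. ] 89.9 world [ 0.5344 -0.1273  0.0262]
top housing 7 [14.5  6.2] [15.   6.3] [ 3.8 25.8] 44.3 world [ 0.5463 -0.1333  0.0439]
top boot 7 [12.1  6.5] [12.3  6.4] [ 2.3 15. ] 46.5 world [ 0.5439 -0.1333  0.0501]
side bar 79 [-0.4 77.5] [-1.2 74.9] [10.3 41.9] 0.3 world [ 0.5213 -0.0649  0.0574]
side flange 706 [ 2.8 18.4] [-0.7 29.2] [ 98.7 148.6] 0.5 world [ 0.5329 -0.1229  0.0254]
side housing 98 [1.7 7.8] [1.  0.3] [33.2 45. ] 60.4 world [ 0.5333 -0.1335  0.0443]
side boot 128 [0.1 1.9] [-0.6 -1. ] [33.  40.5] 86.1 world [ 0.5326 -0.1396  0.0512]
side stud 62 [-1.1 -5.8] [-1.1 -6.9] [12.7 12.5] 35.1 world [ 0.5326 -0.1474  0.084 ]
side tip 18 [-1.1 -7.6] [-0.6 -8.2] [9.2 9.5] 5.5 world [ 0.5328 -0.1492  0.0905]
[ 0.52133441 -0.06232589]
([-102.7, 61.1, 6.5], [0.0003, -0.0001, 0.4376])
[ 0.52245067 -0.25303808  0.17344424]
```

Request:
move_arm(claw=[1,1,1,1,1,1,1,1,1,-0.2,-0.6,-0.6,-0.6,-0.6], slide=[[-40,24,0],[-80,48,0],[-102.5,61.5,0],[-102.5,61.5,0],[-102.5,61.5,0],[-102.5,61.5,30],[-102.5,61.5,55],[-102.5,61.5,73],[-102.5,61.5,73],[-102.5,61.5,73],[-102.5,61.5,73],[-102.5,61.5,73],[-102.5,61.5,73],[-102.5,61.5,73]], angular=[[0,0,0.14],[0,0,0.28],[0,0,0.42],[0,0,0.4376],[0,0,0.4376],[0,0,0.4376],[0,0,0.4376],[0,0,0.4376],[0,0,0.4376],[0,0,0.4376],[0,0,0.4376],[0,0,0.4376],[0,0,0.4376],[0,0,0.4376]], force=60)

```text
time: 11.48
position: [0.521, -0.3714, 0.1012]
eef_rot: [3.14, -0.0, 0.575]
force: [-1.2, 1.7, 5.8]
grip_width: 0.341
finger_force: 60.5
```

```bash
python3 - <<'E'
from h import *
s=arm.get_state();print(rel([.66,.08,.36],[np.pi,0,-1.12]))
E
```

```text
([362.3, -302.9, -259.0], [0.0005, -0.0013, 1.6952])
```

Request:
move_arm(claw=[-0.6,-0.6,-0.6,-0.6,-0.6,-0.6,-0.6,-0.6,-0.6,-0.6,-0.6,-0.6,-0.6,-0.6,-0.6,-0.6,-0.6,-0.6], slide=[[0,0,-20],[0,0,-60],[0,0,-110],[0,0,-160],[0,0,-200],[20,-20,-240],[60,-50,-259],[100,-85,-259],[140,-118,-259],[180,-150,-259],[220,-184,-259],[260,-218,-259],[300,-250,-259],[335,-280,-259],[362,-303,-259],[362,-303,-259],[362,-303,-259],[362,-303,-259]], angular=[[0,0,0],[0,0,0],[0,0,0.1],[0,0,0.25],[0,0,0.4],[0,0,0.55],[0,0,0.7],[0,0,0.85],[0,0,1.0],[0,0,1.15],[0,0,1.3],[0,0,1.45],[0,0,1.55],[0,0,1.65],[0,0,1.69],[0,0,1.69],[0,0,1.69],[0,0,1.69]])

```text
time: 13.72
position: [0.6593, 0.0788, 0.359]
eef_rot: [3.141, -0.0, -1.116]
force: [-0.4, -0.5, -3.9]
grip_width: 0.341
finger_force: 60.9
```

```bash
python3 - <<'E'
from h import *
s=arm.get_state()
c,W,K,T=cap('side'); np.savez('pics/e.npz',c=c,W=W,K=K,T=T,p=s['position'],r=s['eef_rot'])
q=np.linalg.inv(T)@np.r_[s['position']+[0,0,-.045],1];q=K@q[:3];u,v=(q[:2]/q[2]).astype(int);print(u,v)
cv2.imwrite('pics/e.png',cv2.resize(c[max(0,v-60):v+60,max(0,u-50):u+50,::-1],None,fx=5,fy=5,interpolation=cv2.INTER_CUBIC))
E
```

```text
204 162
```

View pics/e.png

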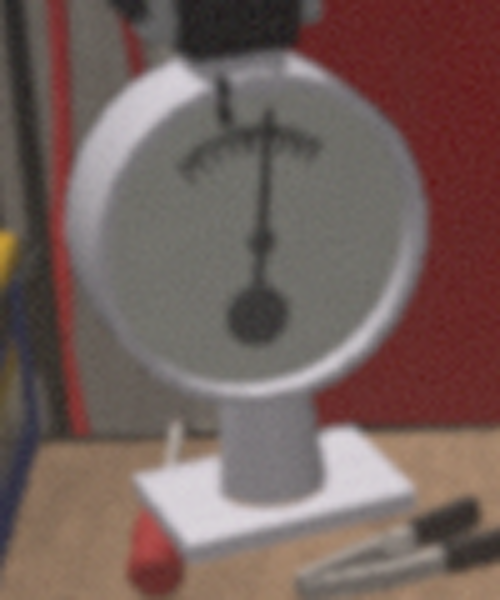

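```bash
cat > ang.py <<'E'
from h import *
d=np.load('pics/e.npz');W,K,T,c=d['W'],d['K'],d['T'],d['c'];u0,v0=204-50,162-60
tu=lambda x,y:np.array([x/5-.4+u0,y/5-.4+v0])
vv,uu=np.mgrid[v0+30:v0+74,u0+26:u0+78]
P=W[vv,uu].reshape(-1,3);P=P[~np.isnan(P[:,0])]
for _ in range(4):
    m=P.mean(0);n=np.linalg.svd(P-m,full_matrices=False)[2][2];P=P[abs((P-m)@n)<.004]
n=n*np.sign(n[1]);print('normal',n.round(3),len(P)); yaw=d['r'][2]
for n in(n,np.array([-np.cos(yaw),-np.sin(yaw),0])):
    def hit(px):
        r=T[:3,:3]@np.linalg.solve(K,np.r_[tu(*px),1]);o=T[:3,3];return o+r*((m-o)@n)/(r@n)
    up=np.array([0,0,1])-n*n[2];up/=np.linalg.norm(up);left=np.cross(n,up)*-1
    # viewer looks along -n ; right = cross(-n,up)
    left=-np.cross(-n,up)
    pv=hit((262,241))
    for nm,px in dict(tip=(269,112),bob=(257,314),mk_in=(227,122),mk_mid=(224,100),mk_out=(221,80),tick0=(180,178),tickN=(318,155)).items():
        v=hit(px)-pv;print(nm,np.round(np.linalg.norm(v),4),round(float(np.arctan2(v@left,v@up)),4))
print(pv)
E
python3 ang.py
```

```text
normal [-0.099  0.409 -0.907] 347
tip 0.2291 0.082
bob 0.402 -3.0606
mk_in 0.2237 0.1065
mk_mid 0.2454 0.1049
mk_out 0.2626 0.1038
tick0 0.16 0.1673
tickN 0.1705 0.035
tip 0.0357 -0.1531
bob 0.0209 2.9741
mk_in 0.0351 0.1814
mk_mid 0.041 0.1596
mk_out 0.0464 0.1463
tick0 0.0299 0.7616
tickN 0.0278 -0.7077
[0.65998838 0.05036636 0.32113063]
```

Request:
move_arm(claw=[-0.6,-0.6,-0.6,-0.6,-0.6,-0.6,-0.6,-0.6,-0.6,-0.6], slide=[[0,0,0],[0,0,0],[0,0,0],[0,0,0],[0,0,0],[0,0,0],[0,0,0],[0,0,0],[0,0,0],[0,0,0]], angular=[[0,0,0],[0,0,0],[0,0,0],[0,0,0],[0,0,0],[0,0,0],[0,0,0],[0,0,0],[0,0,0],[0,0,0]])

```text
time: 15.02
position: [0.6595, 0.08, 0.3591]
eef_rot: [3.142, 0.0, -1.115]
force: [0.3, 0.4, -4.9]
grip_width: 0.34
finger_force: 60.9
```

```bash
cat > ang.py <<'E'
from h import *
F=[cap('side') for _ in range(8)]
K,T=F[0][2:];c=np.mean([f[0].astype(float) for f in F],0);W=np.nanmedian([f[1] for f in F],0)
s=arm.get_state();yaw=s['eef_rot'][2];o=T[:3,3]
vv,uu=np.mgrid[135:175,182:230];P=W[vv,uu].reshape(-1,3)
P=P[np.linalg.norm(P-np.nanmedian(P,0),axis=1)<.05]
for _ in range(5):
    m=P.mean(0);n=np.linalg.svd(P-m,full_matrices=False)[2][2];e=abs((P-m)@n);P=P[e<max(.003,2.5*e.std())]
n*=np.sign(n[1]);print('normal',n.round(3),'arm',(-np.cos(yaw)).round(3),(-np.sin(yaw)).round(3),len(P),e.std())
if abs(n[2])>.15: n=np.array([-np.cos(yaw),-np.sin(yaw),0])
up=np.array([0,0,1])-n*n[2];up/=np.linalg.norm(up);left=np.cross(n,up)
print('left',left)
left=-np.cross(-n,up)
# rectify: 0.2mm/px, 100x100mm around rough pivot
r=T[:3,:3]@np.linalg.solve(K,[262/5-.4+154,241/5-.4+102,1]);pv=o+r*((m-o)@n)/(r@n)
g=(np.arange(500)-250)*.0002
X=pv+(-g[None,:,None])*left+(-g[:,None,None])*up
q=(X-o)@T[:3,:3]@K.T;q=q[...,:2]/q[...,2:]
im=cv2.remap(c.astype(np.float32),q[...,0].astype(np.float32),q[...,1].astype(np.float32),cv2.INTER_CUBIC).clip(0,255).astype(np.uint8)
cv2.imwrite('pics/rect.png',im[:,:,::-1]);np.savez('pics/rect.npz',im=im,pv=pv,m=m,n=n,p=s['position'],r=s['eef_rot'])
E
python3 ang.py
```

```text
normal [-0.44   0.898  0.001] arm -0.44 0.898 1711 0.0004231070198100511
left [0.8981249  0.43974045 0.        ]
```

View pics/rect.png

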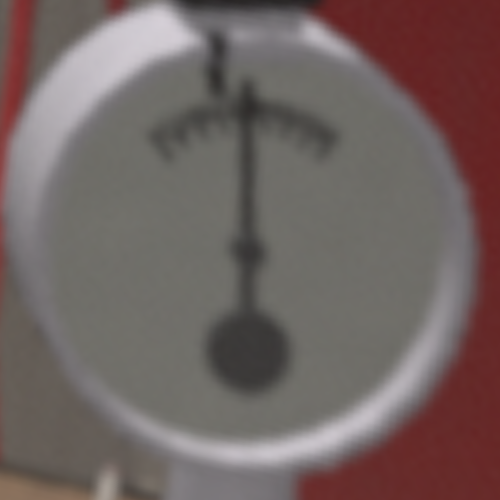

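```bash
python3 - <<'E'
import numpy as np
g=np.load('pics/rect.npz')['im'].astype(float).mean(2)
x=np.arange(500)
for y in range(30,104,6):
    r=g[y:y+6,195:236].mean(0);b=np.linspace(np.median(r[:6]),np.median(r[-6:]),len(r));w=(b-r-12).clip(0);w[w<w.max()*.4]=0
    X=(w*x[195:236]).sum()/w.sum();print(y+2.5,X.round(1),w.max().round(),round(np.arctan2(249-X,253-y-2.5),3))
for y in (120,140,160,180,200,220,280,300,350):
    r=g[y:y+6,225:275].mean(0);w=(np.median(r)-r-10).clip(0);print(y+2.5,((w*x[225:275]).sum()/w.sum()).round(1),end=' ')
print(np.load('pics/rect.npz')['pv'])
E
```

```text
32.5 214.9 39.0 0.154
38.5 215.5 63.0 0.155
44.5 216.7 60.0 0.154
50.5 217.6 47.0 0.154
56.5 217.4 34.0 0.159
62.5 216.0 29.0 0.171
68.5 215.0 34.0 0.182
74.5 215.4 41.0 0.186
80.5 215.9 40.0 0.189
86.5 216.4 33.0 0.194
92.5 216.6 18.0 0.199
98.5 216.4 0.0 0.208
104.5 nan 0.0 nan
122.5 245.8 142.5 246.7 162.5 247.0 182.5 247.2 202.5 246.8 222.5 247.0 282.5 246.7 302.5 247.1 352.5 nan [0.65500993 0.087355   0.33523772]<stdin>:6: RuntimeWarning: invalid value encountered in scalar divide
<stdin>:8: RuntimeWarning: invalid value encountered in scalar divide
```

```bash
python3 - <<'E'
from h import *
F=[cap('side') for _ in range(4)];W=np.nanmedian([f[1] for f in F],0)
s=arm.get_state();p=s['position'];yaw=s['eef_rot'][2];print(p)
w=W.reshape(-1,3);w=w[np.linalg.norm(w-(p-[0,0,.08]),axis=1)<.12]
l=(w-p);gx=l[:,0]*np.cos(yaw)+l[:,1]*np.sin(yaw);gy=-l[:,0]*np.sin(yaw)+l[:,1]*np.cos(yaw)
z=l[:,2]
zs=z[z<-.085];print('z hist',np.histogram(z,bins=np.arange(-.115,.06,.005)))
f=(z<-.09);print('foot',f.sum(),cv2.minAreaRect(np.c_[gx,gy][f].astype(np.float32)*1000),z[f].min(),np.percentile(gx[f],[1,99]),np.percentile(gy[f],[1,99]))
b=(z>-.088)&(z<-.072);print('boss',b.sum(),np.percentile(gx[b],[1,99]),np.percentile(gy[b],[1,99]),gx[b].min())
d=(z>-.06)&(z<.015)&(abs(gy)<.05);print('case',np.percentile(gx[d],[.5,2,10,50,90,98,99.5]),np.percentile(gy[d],[.5,99.5]))
E
```

```text
[0.65953428 0.08003293 0.35909723]
z hist (array([  0,   0,  69, 640,  74,  75,  69,  71,  66,  42, 144, 162, 183,
       194, 227, 256, 252, 261, 268, 278, 264, 273, 256, 253, 225, 184,
       197,  87, 100, 142, 120,   0,   0,   0]), array([-1.15000000e-01, -1.10000000e-01, -1.05000000e-01, -1.00000000e-01,
       -9.50000000e-02, -9.00000000e-02, -8.50000000e-02, -8.00000000e-02,
       -7.50000000e-02, -7.00000000e-02, -6.50000000e-02, -6.00000000e-02,
       -5.50000000e-02, -5.00000000e-02, -4.50000000e-02, -4.00000000e-02,
       -3.50000000e-02, -3.00000000e-02, -2.50000000e-02, -2.00000000e-02,
       -1.50000000e-02, -1.00000000e-02, -5.00000000e-03,  9.71445147e-17,
        5.00000000e-03,  1.00000000e-02,  1.50000000e-02,  2.00000000e-02,
        2.50000000e-02,  3.00000000e-02,  3.50000000e-02,  4.00000000e-02,
        4.50000000e-02,  5.00000000e-02,  5.50000000e-02]))
foot 783 ((-2.609416961669922, 1.4930973052978516), (64.57679748535156, 47.23454284667969), 89.07366180419922) -0.10231329407174522 [-0.02584606  0.02002517] [-0.03043466  0.03339299]
boss 221 [-0.01603109 -0.00293257] [-0.01037552  0.01443603] -0.016240128032433243
case [-0.01578862 -0.01533337 -0.01422405 -0.00866068 -0.0076706   0.0050408
  0.00918911] [-0.04083204  0.04439712]
```

```bash
python3 - <<'E'
from h import *
print(rel([.5344,-.1506,.225],[np.pi,0,.144]))
E
```

```text
([152.0, 213.9, 134.1], [-0.0, -0.0, -1.2588])
```

Request:
move_arm(claw=[-0.6,-0.6,-0.6,-0.6,-0.6,-0.6,-0.6,-0.6,-0.6,-0.6,-0.6,-0.6,-0.6,-0.6], slide=[[20,28,0],[45,63,20],[70,98,40],[95,134,60],[120,169,80],[140,197,100],[152,214,115],[152,214,134],[152,214,134],[152,214,134],[152,214,134],[152,214,134],[152,214,134],[152,214,134]], angular=[[0,0,-0.1],[0,0,-0.25],[0,0,-0.4],[0,0,-0.55],[0,0,-0.7],[0,0,-0.85],[0,0,-1.0],[0,0,-1.15],[0,0,-1.258],[0,0,-1.258],[0,0,-1.258],[0,0,-1.258],[0,0,-1.258],[0,0,-1.258]])

```text
time: 17.38
position: [0.5344, -0.1506, 0.2252]
eef_rot: [3.141, -0.0, 0.143]
force: [-0.3, 0.4, -3.6]
grip_width: 0.34
finger_force: 61.1
```

```bash
python3 - <<'E'
from h import *
F=[cap('side') for _ in range(4)];W=np.nanmedian([f[1] for f in F],0);K,T=F[0][2:]
s=arm.get_state();p=s['position'];yaw=s['eef_rot'][2];print(p,s['eef_rot'])
w=W.reshape(-1,3);w=w[np.linalg.norm(w[:,:2]-p[:2],axis=1)<.07]
l=(w-p);gx=l[:,0]*np.cos(yaw)+l[:,1]*np.sin(yaw);gy=-l[:,0]*np.sin(yaw)+l[:,1]*np.cos(yaw);z=w[:,2]
f=(z>.115)&(z<.137);print('foot',f.sum(),cv2.minAreaRect(np.c_[gx,gy][f].astype(np.float32)*1000),z[f].min())
for a in np.arange(.06,.1,.005):
  f=(z>a)&(z<a+.005);print('stud',a.round(3),f.sum(),(np.percentile(gx[f],[2,98])*1000).round(1),(np.percentile(gy[f],[2,98])*1000).round(1))
b=F[0][0][140:290,230:350,::-1];cv2.imwrite('pics/f.png',cv2.resize(b,None,fx=4,fy=4,interpolation=2))
E
```

```text
[ 0.53432053 -0.15063561  0.22506641] [-3.14156357e+00  3.23923395e-05  1.43188664e-01]
foot 345 ((-1.7037200927734375, 1.4801807403564453), (65.2243881225586, 46.092350006103516), 89.86672973632812) 0.12229845020742794
stud 0.06 14 [-6.2  6.3] [2.9 9. ]
stud 0.065 23 [-9.9  6.3] [0.2 9.5]
stud 0.07 16 [-7.1  5.7] [0.8 8.8]
stud 0.075 15 [-7.4  4.5] [1.8 7.1]
stud 0.08 20 [-7.8  4.3] [0.3 7. ]
stud 0.085 16 [-7.5  3.9] [-0.8  5.1]
stud 0.09 11 [-5.8  2.3] [-2.7  3.6]Traceback (most recent call last):
  File "<stdin>", line 8, in <module>
    return _quantile_unchecked(
        a, q, axis, out, overwrite_input, method, keepdims, weights)
    return _ureduce(a,
                    func=_quantile_ureduce_func,
    ...<5 lines>...
                    overwrite_input=overwrite_input,
                    method=method)
    r = func(a, **kwargs)
    result = _quantile(arr,
                       quantiles=q,
    ...<2 lines>...
                       out=out,
                       weights=wgt)
    slices_having_nans = np.isnan(arr[-1, ...])
                                  ~~~^^^^^^^^^
IndexError: index -1 is out of bounds for axis 0 with size 0
```

Request:
move_arm(claw=[-0.6,-0.6,-0.6,-0.6,-0.6,-0.6,-0.6,-0.6,-0.6,-0.6], slide=[[0,2,0],[0,2,10],[0,2,20],[0,2,30],[0,2,38],[0,2,44],[0,2,50],[0,2,54],[0,2,56],[0,2,56]], angular=[[0,0,0],[0,0,0],[0,0,0],[0,0,0],[0,0,0],[0,0,0],[0,0,0],[0,0,0],[0,0,0],[0,0,0]])

```text
time: 18.82
position: [0.5346, -0.1527, 0.1691]
eef_rot: [3.142, -0.0, 0.143]
force: [-0.3, -0.1, -3.7]
grip_width: 0.343
finger_force: 61.4
```

Request:
move_arm(claw=[-0.6,-0.6,-0.6,-0.6,-0.6], slide=[[0,0,2],[0,0,4],[0,0,6],[0,0,7.5],[0,0,7.5]], angular=[[0,0,0],[0,0,0],[0,0,0],[0,0,0],[0,0,0]])

```text
time: 19.45
position: [0.5345, -0.1522, 0.1614]
eef_rot: [-3.141, 0.0, 0.143]
force: [-0.1, 2.2, -3.6]
grip_width: 0.341
finger_force: 61.3
```

Request:
move_arm(claw=[-0.6,-0.6,-0.6,-0.6], slide=[[0,0,1],[0,0,2],[0,0,3],[0,0,3]], angular=[[0,0,0],[0,0,0],[0,0,0],[0,0,0]])

```text
time: 19.95
position: [0.5352, -0.1524, 0.1608]
eef_rot: [-3.142, -0.002, 0.143]
force: [-3.3, 3.8, 8.5]
grip_width: 0.339
finger_force: 62.9
```

Request:
move_arm(claw=[-0.6,-0.6,-0.6,-0.6,-0.6,-0.6,-0.6,-0.6,-0.6,-0.6,-0.6,-0.6,-0.6,-0.6,-0.6,-0.6], slide=[[0,0,0],[0,0,0],[0,1.5,0],[0,3,0.1],[0,4.5,0.2],[0,6,0.3],[0,7.5,0.4],[0,9,0.6],[0,10.5,0.8],[0,12,1],[0,13.5,1.1],[0,15,1.3],[0,16.5,1.4],[0,17.7,1.5],[0,17.7,1.5],[0,17.7,1.5]], angular=[[0,0,0],[0,0,0],[0.015,0,0],[0.03,0,0],[0.045,0,0],[0.06,0,0],[0.075,0,0],[0.09,0,0],[0.105,0,0],[0.12,0,0],[0.135,0,0],[0.15,0,0],[0.165,0,0],[0.173,0,0],[0.173,0,0],[0.173,0,0]])

```text
time: 21.95
position: [0.5378, -0.1703, 0.1589]
eef_rot: [-2.969, -0.002, 0.143]
force: [-0.9, 2.4, 5.7]
grip_width: 0.34
finger_force: 62.5
```

```bash
cat > chk.py <<'E'
from h import *
s=arm.get_state();Rt=R.from_euler('xyz',s['eef_rot'])*R.from_euler('x',np.pi)
p=s['position'];ax=Rt.as_matrix()
seat=p+ax@np.array([-.0025,.00075,-.0682]);f=R.from_euler('z',.144).as_matrix()
print('axis in fixture',(f.T@ax[:,2]).round(3),'seat in fix',(f.T@(seat-[.5326,-.149,.04])*1000).round(1),'dist',np.linalg.norm(seat-[.5326,-.149,.04]),s['force'],s['wrist_torque'],s['joint_vel'].round(3))
F=[cap('side') for _ in range(4)];W=np.nanmedian([x[1] for x in F],0)
w=W.reshape(-1,3);l=(w-p)@ax
m=(abs(l[:,0])<.06)&(abs(l[:,1])<.06)&(l[:,2]<-.092)&(l[:,2]>-.106)
print('foot',m.sum(),cv2.minAreaRect(l[m][:,:2].astype(np.float32)*1000),np.percentile(l[m][:,2],[2,50,98]))
m=(abs(l[:,0])<.06)&(abs(l[:,1])<.06)&(l[:,2]<-.06)&(l[:,2]>-.085);print('stem',m.sum(),np.percentile(l[m][:,1],[1,99]))
cv2.imwrite('pics/%s.png'%__import__('sys').argv[1],cv2.resize(F[0][0][140:290,220:360,::-1],None,fx=4,fy=4,interpolation=2))
E
python3 chk.py f
```

```text
axis in fixture [-0.002 -0.172  0.985] seat in fix [-0.3 -9.3 51.8] dist 0.052683109284521 [-0.94843512  2.37903463  5.66940827] [1.05042502 0.54690851 0.00549584] [ 0.002  0.     0.001 -0.001 -0.    -0.003]
foot 255 ((-2.0462265014648438, 2.435300827026367), (45.88541030883789, 65.12723541259766), 0.3008268475532532) [-0.10141288 -0.09628764 -0.09284099]
stem 130 [-0.00552987  0.02293513]
```

View pics/f.png

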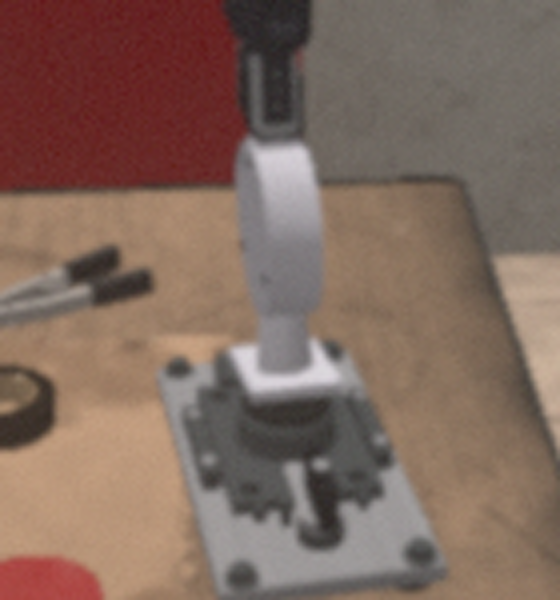

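Request:
move_arm(claw=[-0.6,-0.6,-0.6,-0.6,-0.6,-0.6,-0.6,-0.6,-0.6,-0.6,-0.6,-0.6], slide=[[0,0,0.5],[0,0,0.5],[0,0,0.5],[0,0,0.5],[0,0,0.5],[0,0,0.5],[0,0,0.5],[0,0,0.5],[0,0,0.5],[0,0,0.5],[0,0,0.5],[0,0,0.5]], angular=[[0,0,0],[0,0,0],[0,0,0],[0,0,0],[0,0,0],[0,0,0],[0,0,0],[0,0,0],[0,0,0],[0,0,0],[0,0,0],[0,0,0]])

```text
time: 23.65
position: [0.5379, -0.1702, 0.1589]
eef_rot: [-2.969, -0.002, 0.143]
force: [-1.5, 2.1, 7.7]
grip_width: 0.337
finger_force: 62.7
```

```bash
cat >> chk.py <<'E'
m=(abs(l[:,0]+.002)<.021)&(abs(l[:,1]-.002)<.03)&(l[:,2]<-.093)&(l[:,2]>-.0985)&(np.hypot(l[:,0],l[:,1])>.016)
q=l[m];A=np.c_[q[:,:2],np.ones(len(q))];k=np.linalg.lstsq(A,q[:,2],rcond=None)[0];print('foot slope in tool x,y',k.round(3),len(q))
E
python3 chk.py g
```

```text
axis in fixture [-0.002 -0.171  0.985] seat in fix [-0.2 -9.3 51.8] dist 0.052656539421519336 [-1.47025263  2.12958486  7.67888419] [1.1312068  0.61303388 0.03804781] [-0.001 -0.001 -0.001 -0.     0.001  0.009]
foot 255 ((-2.0984935760498047, 2.2518081665039062), (66.10336303710938, 45.709503173828125), 89.99952697753906) [-0.10142324 -0.09633665 -0.09311478]
stem 129 [-0.0039666   0.02287306]
foot slope in tool x,y [-0.006  0.009 -0.096] 119
```

Gauge foot is square to the tool (slope within 0.01 rad), lean 0.172 rad, still and seated. Handing in.

```bash
python3 -c "
from rig import arm
print(arm.close_job())"
```

```text
the job is handed in; nothing more can be done
None
```

The job is handed in; no verdict came back. The turnbutton measured about 1.57 rad, and the gauge is held still and seated on the stud, leaning 0.172 rad towards the lip to match my marker reading of about 0.17 rad; in this final pose the needle was not visible, so its match to the marker rests on the measured lean.

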